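Pack the pocket projector into its snug foam cutout

ROBOT

A 6-joint arm with a two-finger parallel gripper is mounted at the origin on the work surface. World frame = base frame: x ahead of the robot, y to its left, z up, the work surface at z = 0. Lengths are in m, angles in degrees, forces in N, time in s.
With the tool pointing down it reaches from about 0.425 to 0.95 m from the base axis. Payload 14.7 kg.
Tool frame: the origin (TCP) lies at the very end of the fingers, on their centre line; the grasp point (between the pads) lies 19 mm behind it; z points along the fingers, y is the line along which they close (so a half turn about z gives the same grasp; the last joint's range is limited). The gripper opens to 85 mm and grips with 20 to 120 N. Pads are 22 mm wide; open, the fingers measure 114 mm over their backs; the gripper's body (76 mm by 85 mm) begins 54 mm behind the grasp point. The pads swing forward as they close: fully open they stand 13 mm farther back than shut.
Start: joints at [-74.691, 27.513, 91.461, -0, 61.026, -2.67], TCP at [0.201, -0.618, 0.231] pointing down, gripper open.
Joint ranges: [-157.49, 157.49], [-46.99, 117.5], [13.45, 153.17], [-89.5, 269.5], [5.16, 153.95], [-167.48, 167.48]. Speed limits (degrees/s): [108.29, 108.29, 136.94, 172.46, 172.46, 172.46].

INTERFACE

Orientations are given as [roll, pitch, yaw] about the fixed x, y, z axes, in that order (R = Rz(yaw) Ry(pitch) Rx(roll)).
In Python, from workcell import * gives the robot as it stands. Calls block until the motion is done:
- reach(position, orientation): joint-space move of the TCP to a pose.
- move_straight(position, rot=None, velocity=0.15): straight line of the TCP; rot=None keeps the orientation; velocity is the mean speed in m/s.
- set_joints(angles): joint-space move.
- gripper_to(opening, grip_force=None): opening from 0.0 (shut) to 1.0 (fully open); grip_force is the grip in N (None keeps the last); returns when the fingers have stopped.
- sleep(seconds).
- ik(position, orientation): joint angles nearest the present ones, or None.
- read_state(): the state.
- capture(name): name is "side" or "top"; returns a dict with "color" (420x560x3 uint8, red, green, blue), "z_map" (420x560 float32, m along the optical axis (not along the pixel's ray), 0 where there is no reading), "fx", "fy", "cx", "cy" (pixels), "view" (4x4, takes a point from world to camera coordinates). Camera axes: x right, y down, z forward; pixel columns grow to the right and rows downward; lengths in m; the calibration is good to about 2 mm. A picture is of the moment at which its call begins.
A pose or a line that the arm cannot do raises Unreachable and nothing moves.
- job_done(): hands the job in; it is judged then, once.
The state is a dict: "time_s": time; "q": joint angles; "qd": joint speeds; "joint_torque": joint torques, N m; "tcp_pos": TCP position; "eef_rot": TCP orientation; "wrist_force": force on the tool from outside, world axes, zero at the start; "torque": the same for the moment, N m; "opening": opening from 0.0 (shut) to 1.0 (fully open); "grasp_force": force on a finger pad.
Only numpy, scipy, OpenCV 4.12 (cv2) and the standard library are available. Lean on these libraries where they do the work, as an engineer would, in place of code of your own. Each camera call takes 0.05 s, during which the arm holds its last target. There are 200 camera calls.

TASK

Pack the pocket projector away: it has been set down on the foam beside its place, so get it across into the rectangular cutout it was cut for and press it down, one side and then the other if need be, until it sits level and fully home on the bottom of the cutout. The fit is tight, so press firmly, but keep every push under about 40 N so that its housing does not crack. Leave the charger, the remote and the little tripod in the case, and the things lying about on the desk, where they are.

Things in the scene. Friction and masses are not known exactly. Their poses are not given: they have to be found in the camera images.
- projector_center (a point): Centre (14 mm above the underside) of the loose pocket projector: a flat pale aluminium box 150 mm long (its x) by 92 mm wide (y) by 28 mm high, 0.3 to 0.5 kg, round touch pad on top, small lens in its +x end. It starts flat on the plain foam on the cutout's -y side, within 0.3 rad of its direction. Too wide to grasp; it slides when pushed. May end either way round.
- case: Open black carrying case, fixed, lying open flat. Origin on the desk under the centre of its base half, 260 mm (x) by 400 mm (y), whose flat grey foam top is 64 mm above the desk and 2 mm above the rim all round. The lid half, as large and high, lies on its +x side with its foam 35 mm above the desk.
- deck (a point): Point on the foam top of the case (64 mm above the desk), at x = 0, y = -30 mm of the case: the middle of the plain closed foam where the projector starts. This plain foam runs from y = -126 to y = +51 mm of the case, over its full 250 mm in x; the cutout's edge is at +51. A projector pushed over that edge tips in, leading side first.
- cutout (a point): Centre of the floor of the projector's cutout: x = 0, y = +100, z = 40 mm in the case; axes as the case. Between foam walls it is 155 mm long (x) by 97 wide (y) and 24 deep, with a 44 mm wide finger scoop in each end and a 45 degree lead-in 6 mm deep at the ends. Fully home, the projector's centre is 14 mm above this point and its top stands 4 mm above the foam.
- rib (a point): Face of one of the cutout's four springy foam ribs, 12 mm above its floor. Two ribs, each 45 mm long, centred 45 mm either side of the middle, stand out of each long wall and leave 88 mm for the 92 mm projector; each yields 4.4 mm at 1.5 N per mm, its top 10 mm slants. Weight alone seats nothing: it takes about 12 to 22 N on the middle; pressed on one side only, the other side may cock up.
- charger: Bystander: black charger block 90 x 54 x 23.5 mm lying in its own cutout near the -y end of the case, top flush with the foam; origin at the centre of its underside.
- remote: Bystander: slim remote 104 x 38 x 16 mm lying in its own cutout near the -y end of the case, top 8 mm below the foam; origin at the centre of its underside.
- tripod: Bystander: mini tripod, folded, about 140 mm long and 22 mm thick, lying on the foam of the lid half; origin near its middle, at its underside.
- phone: Bystander: black phone 150 x 73 x 8 mm lying on the desk; origin at the centre of its underside.
- mouse: Bystander: black mouse 100 x 60 x 32 mm on the desk; origin at the centre of its underside.
- tv_remote: Bystander: long black television remote 170 x 44 x 18 mm on the desk; origin at the centre of its underside.
- mug: Bystander: white mug 82 mm across and 95 mm high on the desk; origin at the centre of its underside.
There are look-alikes about, which are no part of the job. What is shaped like the part that bears projector_center but red is not meant.

How it is judged (in metres and radians):
At the end, for the whole second after the job is handed in: The projector rests in its cutout: its centre within 6 mm of the cutout's centre from above and at most 1.5 mm above its fully-home height, level within 1.4 degrees, lying along the cutout within 3.4 degrees, at rest (z of projector_center in the frame of cutout between 0.011 and 0.0155 m and horizontal distance between projector_center and cutout below 0.006 m and angle between projector_center's own z axis and vertical below 0.025 rad and angle between the x axis of projector_center and the x axis of cutout, either way round below 0.06 rad and linear speed of projector below 0.01 m/s); the robot touches nothing.
It fails at once if the projector is pressed or pushed with more than 60 N (contact force between projector and the fingers above 60 N or contact force between projector and the arm above 60 N).
It fails at once if the charger, the remote or the tripod in the case is shifted by more than 10 mm (distance of any of charger, remote, tripod from where it was at the start of the episode above 0.01 m).
It fails at once if the phone, the mouse, the television remote or the mug is shifted by more than 15 mm (distance of any of phone, mouse, tv_remote, mug from where it was at the start of the episode above 0.015 m).
It also fails if it takes over 59 s, if anything falls off the work surface, if the arm or the gripper's body presses on something with over 40 N, if the wrist force passes 120 N, or if a joint passes its speed limit or range.

## Working session

There is one attempt and no reset: what is moved stays moved. The work goes in short steps, each a Python script; the robot and the scene stay as the last script left them, time stands still between calls to the robot, and variables do not carry over. Pictures are saved under pics/ and viewed, at most 10 in all, crops included, and the job is handed in when it is done.

```bash
mkdir -p pics; python3 - <<'E'
from workcell import *
import cv2,numpy as np,pickle
for n in("top","side"):
    c=capture(n); pickle.dump(c,open(n+".pkl","wb")); cv2.imwrite(f"pics/{n}0.png",c["color"][:,:,::-1])
    print(n,c["fx"],c["cx"],c["cy"],np.round(np.linalg.inv(c["view"]),3).tolist())
print(read_state())
E
```

```text
top 464.28130316010447 272.34681514213594 208.12181088925075 [[0.024, -0.997, 0.077, 0.388], [-1.0, -0.024, 0.007, -0.002], [-0.005, -0.077, -0.997, 1.505], [0.0, 0.0, 0.0, 1.0]]
side 413.74418786026285 281.08804164910754 215.57107944047547 [[-0.986, -0.106, 0.129, 0.321], [-0.166, 0.561, -0.811, 1.126], [0.014, -0.821, -0.57, 0.869], [0.0, 0.0, 0.0, 1.0]]
{'time_s': 0.1, 'q': array([-7.46921753e+01,  2.75448497e+01,  9.14901726e+01, -7.37140042e-04,
        6.10254329e+01, -2.66825312e+00]), 'qd': array([-0.15464549, -0.12499578,  0.00544984, -0.0233887 , -0.00028927,
       -0.06291952]), 'joint_torque': array([-1.25860824e-03, -9.52255583e+01, -4.31043005e+01, -1.96526557e-04,
        5.32867271e-03,  3.62016601e-05]), 'tcp_pos': array([ 0.20054182, -0.61790947,  0.23075235]), 'eef_rot': array([-1.79939580e+02, -2.17057044e-03,  1.79764341e+01]), 'wrist_force': array([-1.0338698 ,  0.41693817, -0.11995963]), 'torque': array([0.02205056, 0.04998584, 0.02069017]), 'grasp_force': 0.0, 'opening': 1.0007109098613518}
```

View pics/top0.png

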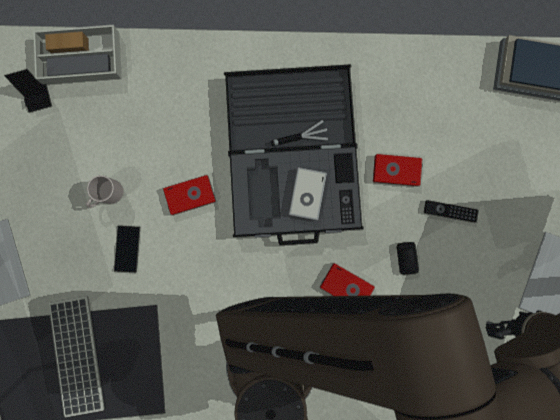

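View pics/side0.png

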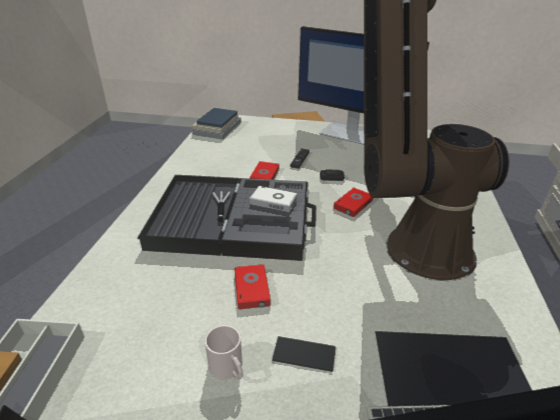

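The pale box at about (308,193) on the foam in the case is the only non-red candidate. The red look-alikes at (190,194), (397,170) and (347,283) are excluded. The empty cutout is at about (263,193). I'll measure it and confirm in a crop.

```bash
cat > h.py <<'E'
import cv2,numpy as np,pickle
def cloud(c):
    z=c["z_map"]; v,u=np.mgrid[:z.shape[0],:z.shape[1]]
    P=np.stack([(u-c["cx"])/c["fx"]*z,(v-c["cy"])/c["fy"]*z,z,np.ones_like(z)],-1)
    W=P@np.linalg.inv(c["view"]).T
    W[z==0]=np.nan
    return W[...,:3]
def ray(c,uv,h):
    T=np.linalg.inv(c["view"]); uv=np.atleast_2d(uv).astype(float)
    d=np.c_[(uv[:,0]-c["cx"])/c["fx"],(uv[:,1]-c["cy"])/c["fy"],np.ones(len(uv))]@T[:3,:3].T
    return T[:3,3]+d*((h-T[2,3])/d[:,2])[:,None]
def pix(c,p):
    q=c["view"]@np.r_[p,1]; return [c["fx"]*q[0]/q[2]+c["cx"],c["fy"]*q[1]/q[2]+c["cy"]]
def big(m):
    cs,_=cv2.findContours(m.astype(np.uint8),cv2.RETR_EXTERNAL,cv2.CHAIN_APPROX_NONE)
    return max(cs,key=cv2.contourArea)[:,0]
def rect(xy): # centre, sizes, in mm and box corners
    r=cv2.minAreaRect((xy*1000).astype(np.float32)); return r
def proj(c,h=0.092,thr=130):
    """pale projector top -> centre,(l,w),yaw of long axis (deg)"""
    I=c["color"].astype(int); m=(I.min(2)>thr)&(I.max(2)-I.min(2)<40)
    W=cloud(c); m&=(W[...,0]>.38)&(W[...,0]<.64)&(abs(W[...,1]+.08)<.25)&(W[...,2]>.055)
    k=big(m); r=rect(ray(c,k,h)[:,:2]); return r,k
E
python3 - <<'E'
from h import *
c=pickle.load(open("top.pkl","rb")); W=cloud(c); z=W[...,2]
roi=(slice(140,245),slice(215,375))
print("hist",np.histogram(z[roi][np.isfinite(z[roi])],bins=np.arange(-.01,.12,.01)))
r,k=proj(c); print("proj",r,np.nanmedian(z[190:210,295:310]), "foam z",np.nanmedian(z[200:220,280:288]),"cutout z",np.nanmedian(z[180:205,258:268]))
m=np.zeros(z.shape,bool); m[60:245,215:375]=True
m1=m&(z>.045)&(z<.075)
k=big(cv2.morphologyEx(m1.astype(np.uint8),cv2.MORPH_CLOSE,np.ones((3,3))));print("case",rect(ray(c,k,.062)[:,:2]))
I=c["color"][55:250,205:385]
o=cv2.resize(I,None,fx=4.2,fy=3.05*0+3,interpolation=cv2.INTER_CUBIC)[:,:,::-1].copy()
o=cv2.resize(I[75:],None,fx=4.4,fy=4.4,interpolation=cv2.INTER_CUBIC)[:,:,::-1]
cv2.imwrite("pics/crop1.png",np.clip(o*1.8,0,255).astype(np.uint8))
E
```

```text
hist (array([2197, 2165,   22,   69, 1507, 1205, 1794, 6130,  181,  330, 1125,
         12]), array([-0.01,  0.  ,  0.01,  0.02,  0.03,  0.04,  0.05,  0.06,  0.07,
        0.08,  0.09,  0.1 ,  0.11]))
proj ((546.5437622070312, -98.71746826171875), (84.48426818847656, 142.6243133544922), 80.37503051757812) 0.09283882205853478 foam z 0.06378515214267144 cutout z 0.040035424190558166
case ((669.708251953125, -52.295135498046875), (562.7572631835938, 407.1524963378906), 4.879847049713135)
```

View pics/crop1.png

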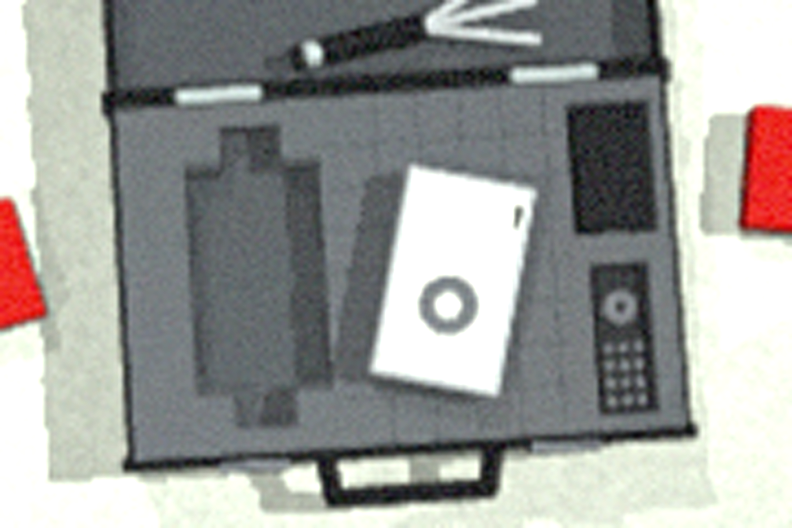

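```bash
cat >> h.py <<'E'
def edges(c):
    """case side lines from the black rim against the desk, and cutout walls (top view)"""
    W=cloud(c); z=W[...,2]; out={}
    hi=(z>.03)
    L=[];R=[]
    for v in list(range(80,143))+list(range(158,226)):
        u=np.where(hi[v,215:375])[0]+215
        L.append((u.min()-.5,v)); R.append((u.max()+.5,v))
    for n,p in(("L",L),("R",R)):
        P=ray(c,p,.062)[:,:2].astype(np.float32)
        a=cv2.fitLine(P,cv2.DIST_HUBER,0,.01,.01).ravel(); out[n]=a
    return out
E
python3 - <<'E'
from h import *
c=pickle.load(open("top.pkl","rb")); W=cloud(c); z=W[...,2]
e=edges(c)
for n,a in e.items():
    a=a*np.sign(a[0]); print(n,np.degrees(np.arctan2(a[1],a[0])),"y at x=.545:",a[3]+(.545-a[2])*a[1]/a[0])
m=np.zeros(z.shape,bool); m[150:232,240:287]=True
k=big(m&(z<.052)&(z>.02)); P=ray(c,k,.064)[:,:2]; r=rect(P); print("cut(depth incl scoops)",r)
g=cv2.cvtColor(c["color"],cv2.COLOR_RGB2GRAY).astype(float)
# x profile in the case frame: grey sampled at both walls; rows of depth at cols in cutout away from scoop
for u in (251,254,273,276):
    col=z[150:235,u]; b=np.where(col<.052)[0]+150
    print(u,b.min(),b.max(),ray(c,[(u,b.min()-.5),(u,b.max()+.5)],.064)[:,:2].round(4).tolist())
for u in (245,290,330):
    b=np.where(z[215:245,u]>.05)[0]+215; t=np.where(z[140:165,u]<.05)[0]
    print("near rim",u,b.max(),ray(c,[(u,b.max()+.5)],.062)[0,:2])
E
```

```text
L 4.863029 y at x=.545: 0.13745385
R 4.897009 y at x=.545: -0.26340735
cut(depth incl scoops) ((546.9495849609375, 37.1317024230957), (214.45663452148438, 95.89199829101562), 5.248712062835693)
251 170 218 [[0.6197, 0.0776], [0.466, 0.0734]]
254 170 218 [[0.6199, 0.0682], [0.4662, 0.064]]
273 169 217 [[0.6245, 0.0088], [0.4707, 0.0051]]
276 168 216 [[0.6279, -0.0006], [0.4741, -0.0042]]
near rim 245 236 [0.40974079 0.09054029]
near rim 290 243 [ 0.39145874 -0.04952712]
near rim 330 232 [ 0.42848895 -0.17287482]
```

The crop confirms it: the pale box with its touch pad at crop (448,304) and lens mark at (518,216) sits on the plain foam. The empty cutout with two scoops is at (258,275), the charger at (610,165) and the remote at (625,340). Heights of 93, 64 and 40 mm match the given ones. The plan is to push the projector with both open fingers on its -y side, turning it square as it goes.

```bash
cat >> h.py <<'E'
CUT=np.array([.547,.0371]); CY=np.radians(4.88)
RC=np.array([[np.cos(CY),-np.sin(CY)],[np.sin(CY),np.cos(CY)]])
def pc(c,h=.092):
    r,k=proj(c,h); (x,y),(a,b),t=r
    if a<b: t+=90
    t=(t-np.degrees(CY)+90)%180-90
    return (RC.T@(np.array([x,y])/1000-CUT)*1000).round(1),round(t,2),(round(a,1),round(b,1))
def tool(xp,yp,th,z,back=.057):
    """TCP pose pushing a projector at (xp,yp) m, th deg in cutout frame"""
    t=CY+np.radians(th); n=np.array([-np.sin(t),np.cos(t)])
    p=CUT+RC@np.array([xp,yp])-n*back
    return [p[0],p[1],z],[180,0,np.degrees(t)+90]
E
python3 - <<'E'
from workcell import *
from h import *
p,o=tool(-.0121,-.1353,-14.5,.20,.085); reach(p,o)
p[2]=.070; move_straight(p,o,velocity=.15); f0=read_state()["wrist_force"]
for xp,yp,th in [(-.0121,-.1353,-14.5),(-.010,-.122,-11.5),(-.0075,-.109,-8),(-.005,-.096,-4),(-.002,-.084,-1),(0,-.072,0)]:
    p,o=tool(xp,yp,th,.070); move_straight(p,o,velocity=.05)
    s=read_state(); print(s["time_s"],(s["wrist_force"]-f0).round(1),s["tcp_pos"].round(4),p[:2])
for n in("top","side"):
    c=capture(n); pickle.dump(c,open(n+".pkl","wb")); cv2.imwrite(f"pics/{n}1.png",c["color"][:,:,::-1])
    try: print(n,pc(c))
    except Exception as e: print(e)
a=cv2.imread("pics/top1.png")[130:260,200:390]; b=cv2.imread("pics/side1.png")[140:280,120:340]
cv2.imwrite("pics/m1.png",np.vstack([cv2.resize(a,(440,300)),cv2.resize(b,(440,280))]))
E
```

```text
3.8 [-0.7 -1.9 -0.4] [ 0.537  -0.1548  0.07  ] [np.float64(0.5369282787664014), np.float64(-0.1549373334633279)]
4.225 [-0.4 -1.3 -1.4] [ 0.5409 -0.1416  0.07  ] [np.float64(0.5408435010065519), np.float64(-0.14192840488940794)]
4.65 [ 0.1 -1.5 -0.3] [ 0.5458 -0.1287  0.07  ] [np.float64(0.5456973622555963), np.float64(-0.12905840983353947)]
5.0833 [-0.5 -1.   0.1] [ 0.5511 -0.1156  0.07  ] [np.float64(0.5510601837466235), np.float64(-0.11597062769852787)]
5.5 [ 0.5 -1.6 -0.4] [ 0.5561 -0.1033  0.07  ] [np.float64(0.5560100772878334), np.float64(-0.10363499630423335)]
5.9 [-0.7 -1.5 -0.7] [ 0.558 -0.091  0.07 ] [np.float64(0.5579739174890932), np.float64(-0.09143238165903009)]
top (array([ 30.3, -44.3]), np.float64(0.87), (83.6, 24.5))
side (array([ -1.1, -70.6]), np.float64(-0.37), (149.0, 95.4))
```

View pics/m1.png

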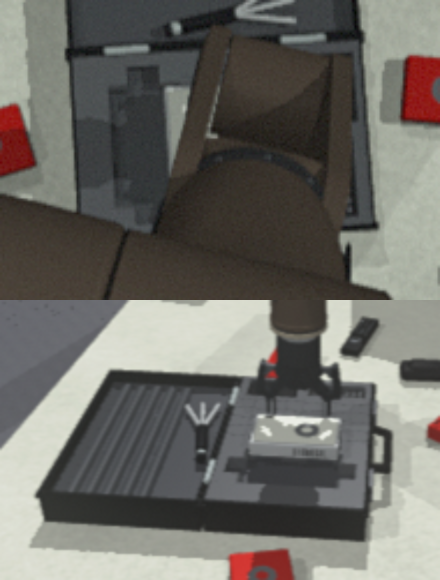

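The push worked: the projector is square and centred (side crop, box at about (295,440) in front of the cutout). Next I push it over the edge with a force check at each step.

```bash
python3 - <<'E'
from workcell import *
from h import *
for yp in np.arange(-.066,.0005,.004):
    p,o=tool(.0005,yp,0,.070); move_straight(p,o,velocity=.04)
    s=read_state(); f=s["wrist_force"]; print(round(yp,3),round(s["time_s"],1),f.round(1))
    if np.hypot(f[0],f[1])>14: break
c=capture("side"); pickle.dump(c,open("side.pkl","wb"))
print(pc(c)); W=cloud(c)
cv2.imwrite("pics/s2.png",cv2.resize(c["color"][150:270,190:350,::-1],None,fx=4,fy=4,interpolation=cv2.INTER_CUBIC))
E
```

```text
-0.066 6.3 [-0.1 -0.  -0.1]
-0.062 6.5 [ 0.3 -0.4 -0.1]
-0.058 6.8 [-0.3 -0.4 -1.3]
-0.054 7.0 [-0.1 -0.2 -0.7]
-0.05 7.3 [-0.3 -0.2 -0.1]
-0.046 7.5 [-0.9  0.2 -0.1]
-0.042 7.8 [ 0.3 -0.5 -0.5]
-0.038 8.1 [0.  0.2 0. ]
-0.034 8.3 [-0.5 -0.1  0.6]
-0.03 8.6 [-0.4  0.6  0.9]
-0.026 8.8 [-0.6  0.4  0.4]
-0.022 9.1 [-0.3 -0.6 -0.5]
-0.018 9.3 [ 0.6 -0.2 -0.6]
-0.014 9.6 [ 0.4 -0.1  0.1]
-0.01 9.8 [0.4 0.4 1. ]
-0.006 10.1 [ 0.   0.1 -0.1]
-0.002 10.3 [-0.4 -0.1 -0.4]
(array([ 0.1, 13.6]), np.float64(-0.22), (148.4, 121.6))
```

View pics/s2.png

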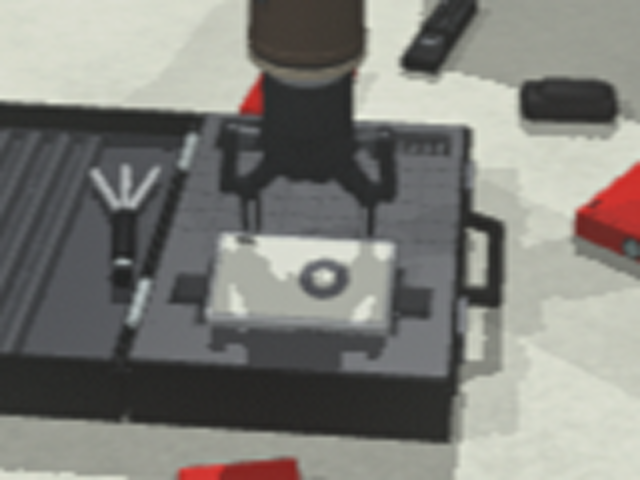

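Leading side is down in the cutout and the trailing side is propped on the near edge. I'll fit a plane to the top face to measure the tilt.

```bash
cat >> h.py <<'E'
def plane(c):
    """top face plane in cutout frame: height (mm above cutout floor z=.040) at y'=-40,0,40 and x'=-65,65"""
    I=c["color"].astype(int); W=cloud(c); L=np.full(W.shape,np.nan); L[...,:2]=(W[...,:2]-CUT)@RC; L[...,2]=W[...,2]-.040
    m=(I.min(2)>80)&(I.max(2)-I.min(2)<40)&(abs(L[...,0])<.078)&(abs(L[...,1])<.075)&(L[...,2]>.01)
    P=L[m]*1000
    A=np.c_[P[:,:2],np.ones(len(P))]; w=np.ones(len(P),bool)
    for _ in range(6):
        k=np.linalg.lstsq(A[w],P[w,2],rcond=None)[0]; w=abs(A@k-P[:,2])<max(2.,7-_)
    Q=P[w]
    return dict(n=(len(P),int(w.sum())),z0=k[2].round(1),tilt_deg=np.degrees(np.arctan(k[:2])).round(2),
      x=np.percentile(Q[:,0],[1,99]).round(1),y=np.percentile(Q[:,1],[1,99]).round(1))
E
python3 -c "
from h import *
print(plane(pickle.load(open('side.pkl','rb'))))"
```

```text
{'n': (1348, 66), 'z0': np.float64(65.2), 'tilt_deg': array([ -7.54, -41.79]), 'x': array([-76.9,  71.6]), 'y': array([23.8, 54.3])}
```

```bash
cat >> h.py <<'E'
from scipy.optimize import least_squares
def plane(c):
    I=c["color"].astype(int); W=cloud(c); L=np.full(W.shape,np.nan); L[...,:2]=(W[...,:2]-CUT)@RC; L[...,2]=W[...,2]-.040
    m=(I.min(2)>80)&(I.max(2)-I.min(2)<40)&(abs(L[...,0])<.078)&(abs(L[...,1])<.075)&(L[...,2]>.01)
    P=L[m]*1000; f=lambda k,P:k[0]+k[1]*P[:,0]+k[2]*P[:,1]-P[:,2]
    k=least_squares(f,[32,0,0],args=(P[abs(P[:,1])<33],),loss="soft_l1",f_scale=1).x; r=abs(f(k,P)); Q=P[r<4]
    return dict(n=(len(P),len(Q)),z0=k[0].round(1),tilt_deg=np.degrees(np.arctan(k[1:])).round(2),med=np.median(r[r<4]).round(2),
      x=np.percentile(Q[:,0],[1,99]).round(1),y=np.percentile(Q[:,1],[1,99]).round(1),zr=np.percentile(Q[:,2],[1,99]).round(1))
E
python3 -c "
from h import *
print(plane(pickle.load(open('side.pkl','rb'))))"
```

```text
{'n': (1348, 902), 'z0': np.float64(41.6), 'tilt_deg': array([ -0.33, -17.28]), 'med': np.float64(1.48), 'x': array([-74.6,  71.8]), 'y': array([-45.2,  59.6]), 'zr': array([24. , 55.1])}
```

```bash
python3 - <<'E'
from workcell import *
from h import *
for yp in np.arange(0,.013,.002):
    p,o=tool(0,yp,0,.070); move_straight(p,o,velocity=.02); sleep(.1)
    s=read_state(); f=s["wrist_force"]; print(round(yp,3),round(s["time_s"],1),f.round(1))
    if np.hypot(f[0],f[1])>14: break
c=capture("side"); print(pc(c),plane(c))
E
```

```text
0.0 10.7 [0.1 0.4 1. ]
0.002 11.1 [ 0.2  0.1 -0.1]
0.004 11.4 [-0.4 -0.3 -0. ]
0.006 11.8 [-0.3 -2.8 -0.6]
0.008 12.1 [ 0.2 -9.9  1.2]
0.01 12.4 [ -0.2 -27.5   6.3]
(array([-1. , 22.2]), np.float64(0.14), (148.2, 120.0)) {'n': (1284, 916), 'z0': np.float64(43.5), 'tilt_deg': array([ -0.21, -16.05]), 'med': np.float64(1.51), 'x': array([-75.1,  71.9]), 'y': array([-36.1,  64.6]), 'zr': array([24.5, 53.7])}
```

```bash
cat >> h.py <<'E'
def press(xp,yp,z0,zmin,fmax,verbose=True):
    from workcell import move_straight,read_state,reach,sleep
    o=[180,0,np.degrees(CY)+90]; p=CUT+RC@np.array([xp,yp]); at=lambda z:[p[0],p[1],z]
    cur=read_state()["tcp_pos"]
    move_straight([cur[0],cur[1],z0],velocity=.1); move_straight(at(z0),o,velocity=.15)
    b=read_state()["wrist_force"][2]; z=z0; log=[]
    while z>zmin:
        z-=.001 if (not log or log[-1][1]<10) else .0005
        move_straight(at(z),velocity=.02); s=read_state(); f=s["wrist_force"][2]-b; log.append((round(z*1000,1),round(float(f),1)))
        if f>fmax: break
    if verbose: print([l for l in log if abs(l[1])>1.5][-25:],"t",round(s["time_s"],1),"tcp",s["tcp_pos"].round(4))
    move_straight(at(z0),velocity=.1); return log
E
python3 - <<'E'
from workcell import *
from h import *
p,o=tool(0,-.03,0,.07); move_straight(p,velocity=.1)
p[2]=.13; move_straight(p,velocity=.15); gripper_to(0.0)
press(0,-.028,.105,.066,28)
p[2]=.13; move_straight(p,velocity=.15)
c=capture("side"); print(pc(c,.07),plane(c)); print(read_state()["time_s"])
cv2.imwrite("pics/s3.png",cv2.resize(c["color"][150:270,190:350,::-1],None,fx=4,fy=4,interpolation=cv2.INTER_CUBIC))
E
```

```text
[(102.0, -1.7), (91.0, -2.0), (90.0, -1.6), (86.0, 2.8), (85.0, 3.1), (84.0, 4.3), (83.0, 4.5), (82.0, 5.8), (81.0, 7.1), (80.0, -1.6), (68.0, 3.6), (67.0, 23.4), (66.5, 33.3)] t 25.1 tcp [0.5495 0.0092 0.0679]
(array([-0.6,  3.8]), np.float64(0.44), (149.2, 93.7)) {'n': (1224, 780), 'z0': np.float64(30.3), 'tilt_deg': array([-0.43, -0.78]), 'med': np.float64(1.35), 'x': array([-74.8,  73.1]), 'y': array([-62.9,  69.2]), 'zr': array([25.5, 33.3])}
26.2167
```

View pics/s3.png

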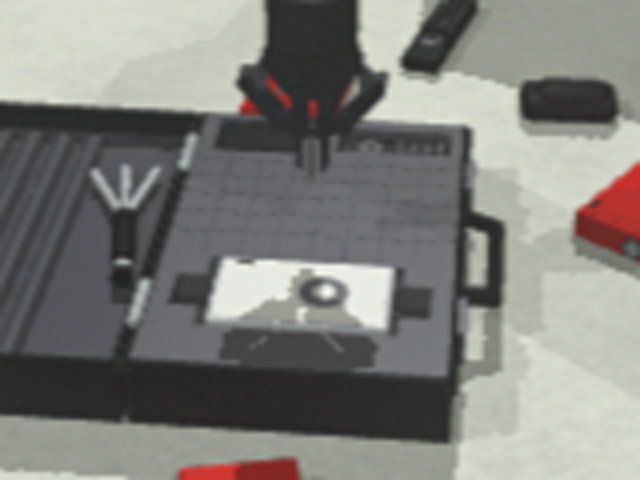

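The projector has dropped in: box top at about (300,290) in the crop, near-flush between the scoops. The -y side bottomed at z = 68 mm, which is its home height. Now I press the other side, then the middle.

```bash
python3 - <<'E'
from workcell import *
from h import *
for y in (.028,0,-.028): press(0,y,.076,.0655,24)
print(read_state()["time_s"])
cur=read_state()["tcp_pos"]; move_straight([cur[0],cur[1],.13],velocity=.15)
p,o=tool(0,-.10,0,.15); move_straight(p,velocity=.2)
for n in("side","top"):
    c=capture(n); print(n,pc(c,.068),plane(c))
    cv2.imwrite(f"pics/{n}4.png",c["color"][:,:,::-1])
print(read_state()["time_s"])
E
```

```text
[(68.0, 1.9), (67.0, 22.6), (66.5, 33.1)] t 30.3 tcp [0.5448 0.065  0.0679]
[(67.0, 22.6), (66.5, 32.3)] t 33.7 tcp [0.5472 0.0371 0.0679]
[(68.0, 2.2), (67.0, 22.4), (66.5, 33.3)] t 37.0 tcp [0.5496 0.0092 0.0679]
37.2417
side (array([-0.3,  1.5]), np.float64(0.52), (149.6, 93.5)) {'n': (1104, 822), 'z0': np.float64(30.0), 'tilt_deg': array([ 0.09, -0.41]), 'med': np.float64(1.36), 'x': array([-74.5,  71.7]), 'y': array([-69.6,  68. ]), 'zr': array([25.7, 33.4])}
top (array([44.5, -1.7]), np.float64(86.73), (59.8, 87.3)) {'n': (1304, 1060), 'z0': np.float64(28.6), 'tilt_deg': array([0.01, 0.38]), 'med': np.float64(1.7), 'x': array([-73. ,  72.6]), 'y': array([-44.6,  44.5]), 'zr': array([24.6, 32.3])}
38.65
```

```bash
python3 -c "
from workcell import *
print(job_done())"
```

```text
the job is handed in; nothing more can be done
None
```

The projector is in its cutout and the job is handed in at about 39 s, but no verdict came back. Presses on both sides and the middle all bottomed at the home height (top 68 mm above the desk), it measured level to within about 0.4°, and the highest press I read was about 33 N.

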